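Check a coin with the contact probe

ROBOT

A 6-joint arm with a two-finger parallel gripper is mounted at the origin on the work surface. World frame = base frame: x ahead of the robot, y to its left, z up, the work surface at z = 0. Lengths are in m, angles in rad, forces in N, time in s.
With the tool pointing down it reaches from about 0.275 to 0.875 m from the base axis. Payload 12.5 kg.
Tool frame: the origin (TCP) lies at the very end of the fingers, on their centre line; the grasp point (between the pads) lies 19 mm behind it; x points along the fingers, y is the direction in which the jaws open and shut, and the axes are right-handed (so a half turn about x gives the same grasp; the last joint's range is limited). The gripper opens to 85 mm and grips with 20 to 120 N. Pads are 22 mm wide; open, the fingers measure 114 mm over their backs; the gripper's body (76 mm by 85 mm) begins 54 mm behind the grasp point. The pads swing forward as they close: fully open they stand 13 mm farther back than shut.
Start: joints at [-1.406, 0.351, 1.652, -0, 1.139, -0.085], TCP at [0.136, -0.533, 0.231] pointing down, gripper open.
Joint ranges: [-2.75, 2.75], [-0.79, 2.1], [0.01, 2.65], [-1.57, 4.71], [0.07, 3.14], [-2.87, 2.87]. Speed limits (rad/s): [2.22, 2.22, 2.79, 3.14, 3.14, 3.14].

INTERFACE

Orientations are given as a 3x3 rotation matrix whose columns are the frame's x, y, z axes.
In Python, from bench import manip gives the robot as it stands. Calls block until the motion is done:
- manip.move_ptp(position, orientation): joint-space move of the TCP to a pose.
- manip.move_l(position, attitude=None, max_speed=0.15): straight line of the TCP; attitude=None keeps the orientation; max_speed is the mean speed in m/s.
- manip.move_j(angles): joint-space move.
- manip.set_gripper(opening, effort=None): opening from 0.0 (shut) to 1.0 (fully open); effort is the grip in N (None keeps the last); returns when the fingers have stopped.
- manip.dwell(seconds).
- manip.inverse_kinematics(position, orientation): joint angles nearest the present ones, or None.
- manip.grab_frame(name): name is "scene" or "top"; returns (picture, depth): 400x640x3 uint8, red, green, blue; 400x640 float32, m along the optical axis (not along the pixel's ray), 0 where there is no reading.
- manip.get_calibration(name): a dict with "camera_matrix" (3x3 intrinsics, pixels), "R" (3x3) and "t" (3): a world point X has camera coordinates R X + t. Camera axes: x right, y down, z forward; pixel columns grow to the right and rows downward; lengths in m; the calibration is good to about 2 mm. A picture is of the moment at which its call begins. get_calibration takes no time and is no camera call.
A pose or a line that the arm cannot do raises manip.Unreachable and nothing moves.
- manip.sign_off(): hands the job in, once; it reports no verdict.
Trained networks look in the newest picture that a camera, given by its name, has taken for a name from the list of things; names that differ only in an ending like _2 or _b are one class to them, and where a whole thing is asked for, a point or a joint stands for the part that bears it (a point fixed in the world has none). Each returns a list of dicts, best first, with "confidence" (0 to 1); they miss things now and then, are a little off and sometimes report something else, mostly with a low value. They report only what shows in the picture. A call takes as long as a camera call.
- manip.look_for(camera, name): "at" ([x, y, z] in m, in world coordinates, good to about 4 mm: the middle of the surface that is visible of it).
Readings, each from a call of its own:
- manip.current_time(): time.
- manip.current_qpos(): joint angles.
- manip.current_joint_vel(): joint speeds.
- manip.current_joint_torque(): joint torques, N m.
- manip.current_ee_pos(): TCP position.
- manip.current_tcp_rot(): TCP orientation.
- manip.current_force(): force on the tool from outside, world axes, zero at the start.
- manip.current_ft_torque(): the same for the moment, N m.
- manip.current_grip_width(): opening from 0.0 (shut) to 1.0 (fully open).
Only numpy, scipy, OpenCV 4.12 (cv2) and the standard library are available. Lean on these libraries where they do the work, as an engineer would, in place of code of your own. Each camera call takes 0.05 s, during which the arm holds its last target. There are 200 camera calls.

TASK

Take the white probe out of its holder and first check it on the level round reference disc: hold the tip on the disc's brass middle, probe upright, for about a second. Then hold it on the brass middle of the largest of the three coins, square to the sloping coin, and finish there, still holding the probe on the coin. Both times press gently, so that the sprung tip is pushed in about half-way and never hard; do not probe the two smaller coins or disturb the other things on the table.

Things in the scene. Friction and masses are not known exactly. Their poses are not given: they have to be found in the camera images.
- probe_grip (a point): white handheld probe: square body 22 x 22 mm, 110 mm long, steel tip at its lower end, about 130 g. It stands upright and loose in its holder, its underside 35 mm and its top 147 mm above the table. This point: on its axis, 85 mm above its underside (120 mm above the table at the start), where to grip; x and y square to the flat sides, z along the probe from tip to top.
- tip_end (a point): end of the probe's sprung steel tip (flat, 12 mm across): centre of its end face. With the tip fully out it lies 27 mm below the body's underside, 112 mm from probe_grip along the probe's axis; it is inside the holder at the start (8 mm above the table).
- probe_tip (a joint): how far the sprung tip is pushed into the probe, in m: 0 fully out, 0.010 at the stop; half-way is 0.005. It starts to move at about 1 N and takes 1 N more per mm (6 N at half-way, 11 N at the stop).
- probe: the same probe; origin: centre of the body's underside, z along the probe towards its top
- holder: fixed black probe holder: block 38 mm square on a 75 mm square foot, 80 mm high, sides parallel to the probe's; origin at the centre of its foot, on the table. Its 25 mm square socket is 45 mm deep, with a narrower hole for the tip below; the probe comes out straight up.
- ref_disc: level steel reference disc 40 mm across with a brass middle 20 mm across, fixed on a round black puck on a square foot of 70 mm. Origin: centre of its upper face, 30 mm above the table; z up.
- coin_large: the largest coin, the one to check: steel coin 40 mm across with a brass middle (20 mm across), fixed face up on a black coin rest (70 x 56 mm, 50 mm high) whose face slopes 25 degrees from level, roughly towards the robot. Origin: centre of the coin's upper face (about 38 mm above the table); z points squarely out of the face (up and towards the robot), y along the slope level.
- coin_medium: a smaller coin, to be left alone: steel coin 29 mm across with a brass middle (14 mm across), fixed face up on a black coin rest (70 x 56 mm, 50 mm high) whose face slopes 25 degrees from level, roughly towards the robot. Origin: centre of the coin's upper face (about 38 mm above the table); z points squarely out of the face (up and towards the robot), y along the slope level.
- coin_small: the smallest coin, to be left alone: steel coin 20 mm across with a brass middle (10 mm across), fixed face up on a black coin rest (70 x 56 mm, 50 mm high) whose face slopes 25 degrees from level, roughly towards the robot. Origin: centre of the coin's upper face (about 38 mm above the table); z points squarely out of the face (up and towards the robot), y along the slope level.
- bowl: loose steel bowl 90 mm across, 40 mm high; bystander. Origin under its centre.
- tape_roll: loose roll of tape 90 mm across, 24 mm high, lying flat; bystander. Origin under its centre.
- calculator: loose grey pocket calculator 70 x 110 x 18 mm, lying flat; bystander. Origin under its centre.

How it is judged:
By the outcome, as a careful person would: the job done as asked, in the order asked, and still so for the second after the job is handed in, while the arm keeps its last pose, push and grip.
It also fails if it takes over 48 s, if anything falls off the work surface, if the arm or the gripper's body presses on something with over 40 N, if the wrist force passes 120 N, or if a joint passes its speed limit or range.

## Working session

There is one attempt and no reset: what is moved stays moved. The work goes in short steps, each a Python script; the robot and the scene stay as the last script left them, time stands still between calls to the robot, and variables do not carry over. Pictures are saved under pics/ and viewed, about 8 in all and at most 12, crops included, and the job is handed in when it is done.

```bash
mkdir -p pics; ls
python3 - <<'E'
from bench import manip
import cv2,numpy as np
print(manip.current_time())
for c in("top","scene"):
    p,d=manip.grab_frame(c); cv2.imwrite(f"pics/{c}0.png",p[:,:,::-1]); np.savez(f"pics/{c}0.npz",p=p,d=d)
    k=manip.get_calibration(c); print(c,k)
    for n in("probe","holder","ref_disc","coin_large","coin_medium","coin_small","bowl","tape_roll","calculator"):
        print(n,[(np.round(x["at"],3).tolist(),round(x["confidence"],2)) for x in manip.look_for(c,n)[:3]])
print(manip.current_time(),manip.current_tcp_rot().round(3) if hasattr(manip.current_tcp_rot(),'round') else manip.current_tcp_rot())
E
```

```text
pics
0.0
top {'camera_matrix': array([[425.8429668 ,   0.        , 322.05918068],
       [  0.        , 425.8429668 , 205.78218504],
       [  0.        ,   0.        ,   1.        ]]), 'R': array([[ 0.01063932, -0.99976079,  0.01910939],
       [-0.99312227, -0.01279317, -0.1163808 ],
       [ 0.11659743, -0.01773974, -0.99302082]]), 't': array([-9.16206997e-04,  5.67667585e-01,  9.88551292e-01])}
probe [([0.45, 0.314, 0.142], 0.78)]
holder [([0.449, 0.308, 0.007], 0.9)]
ref_disc [([0.534, -0.317, 0.032], 0.56)]
coin_large [([0.552, -0.014, 0.037], 0.69)]
coin_medium [([0.571, 0.11, 0.036], 0.57)]
coin_small [([0.592, -0.134, 0.036], 0.54), ([0.532, -0.32, 0.03], 0.18)]
bowl [([0.676, 0.287, 0.021], 0.7)]
tape_roll [([0.693, -0.28, 0.028], 0.7)]
calculator [([0.444, 0.056, 0.015], 0.84)]
scene {'camera_matrix': array([[412.82895168,   0.        , 310.75318435],
       [  0.        , 412.82895168, 196.99510706],
       [  0.        ,   0.        ,   1.        ]]), 'R': array([[ 0.4998588 ,  0.86610481, -0.00190722],
       [ 0.47707578, -0.27717335, -0.83401057],
       [-0.7228692 ,  0.41597764, -0.55174517]]), 't': array([-0.30136252, -0.18581017,  1.31892846])}
probe [([0.446, 0.318, 0.117], 0.58)]
holder [([0.459, 0.31, 0.026], 0.9)]
ref_disc [([0.536, -0.32, 0.028], 0.75)]
coin_large [([0.556, -0.018, 0.039], 0.49)]
coin_medium [([0.572, 0.108, 0.046], 0.53), ([0.66, 0.295, 0.029], 0.41)]
coin_small []
bowl [([0.661, 0.293, 0.028], 0.77)]
tape_roll [([0.702, -0.281, 0.021], 0.59)]
calculator [([0.451, 0.05, 0.01], 0.91)]
1.0 [[ 0.     0.247 -0.969]
 [-0.    -0.969 -0.247]
 [-1.     0.     0.   ]]
```

Run:
```python
import cv2
a=cv2.imread("pics/top0.png"); b=cv2.imread("pics/scene0.png")
cv2.imwrite("pics/top1.png",cv2.resize(a,(800,500),interpolation=cv2.INTER_CUBIC))
def crop(u,v,h=30,s=8): return cv2.resize(a[v-h:v+h,u-h:u+h],(400,400),interpolation=cv2.INTER_CUBIC)
import numpy as np
from bench import manip
k=manip.get_calibration("top")
def pr(X): q=k["camera_matrix"]@(k["R"]@np.array(X)+k["t"]); return (q[:2]/q[2]).round().astype(int)
P=[pr(x) for x in([.45,.314,.142],[.534,-.317,.03],[.552,-.014,.037],[.592,-.134,.036])]; print(P)
C=[crop(*p) if i else crop(*p,40) for i,p in enumerate(P[:3])]
cv2.imwrite("pics/crops.png",cv2.resize(np.hstack(C),(798,266)))
```

```text
[array([176, 253]), array([456, 222]), array([330, 212]), array([380, 196])]
```

View pics/top1.png

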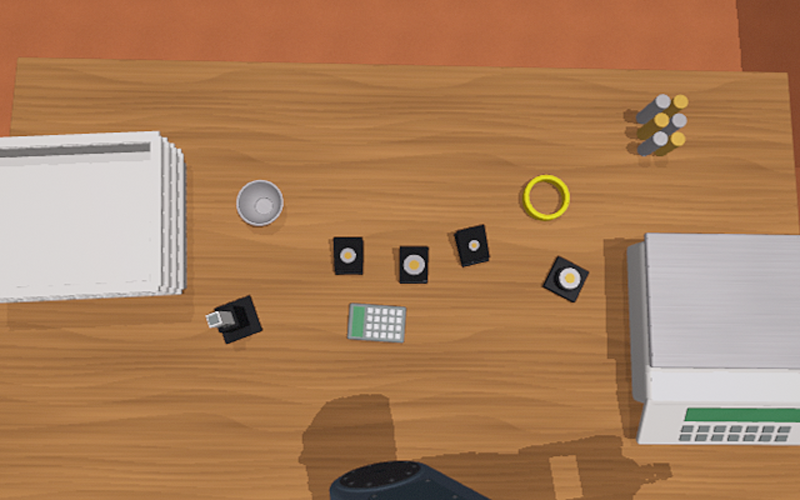

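View pics/crops.png

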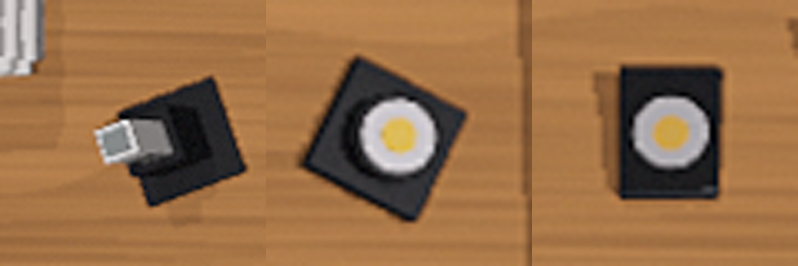

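View pics/scene0.png

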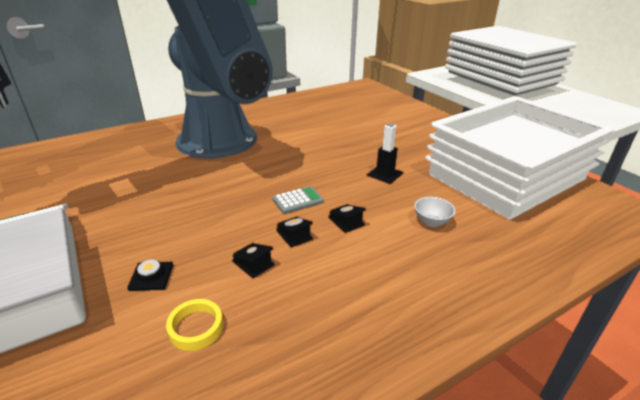

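Both views agree with the networks: probe top at about (169,256) in the native top picture, disc at (456,222), large coin at (331,212). The tray stack stands to the left of the holder. Next I'll measure all of these more precisely.

```bash
cat > h.py <<'E'
import numpy as np,cv2
from bench import manip
def ray(c,uv,z):
    k=manip.get_calibration(c);K,R,t=k["camera_matrix"],k["R"],k["t"]
    d=R.T@np.linalg.inv(K)@np.c_[np.atleast_2d(uv),np.ones(len(np.atleast_2d(uv)))].T; o=-R.T@t
    return (o[:,None]+d*(z-o[2])/d[2]).T
def cloud(c,d):
    k=manip.get_calibration(c);K,R,t=k["camera_matrix"],k["R"],k["t"]
    v,u=np.mgrid[:400,:640]; r=np.stack([u,v,np.ones_like(u)],-1)@np.linalg.inv(K).T
    return (r*d[...,None]-t)@R
def proj(c,X):
    k=manip.get_calibration(c);q=(k["R"]@np.atleast_2d(X).T+k["t"][:,None]);q=k["camera_matrix"]@q
    return (q[:2]/q[2]).T
def tcp_rot(z,y):   # probe z axis, jaw axis
    z=np.array(z)/np.linalg.norm(z); x=-z; y=np.array(y)-np.dot(y,x)*x; y/=np.linalg.norm(y)
    return np.c_[x,y,np.cross(x,y)]
E
python3 - <<'E'
from h import *
for c in("top","scene"):
    f=np.load(f"pics/{c}0.npz");p=f["p"].astype(int);C=cloud(c,f["d"]);hsv=cv2.cvtColor(f["p"],cv2.COLOR_RGB2HSV)
    for n,X,z in(("disc",[.535,-.318,.03],.03),("large",[.553,-.015,.038],.038)):
        u,v=proj(c,X)[0]; m=np.zeros((400,640),bool); m[int(v)-14:int(v)+15,int(u)-16:int(u)+17]=1
        br=m&(hsv[...,0]>18)&(hsv[...,0]<32)&(hsv[...,1]>90)&(hsv[...,2]>170)
        st=m&(hsv[...,1]<40)&(hsv[...,2]>120)
        for nm,q in(("brass",br),("all",br|st)):
            vv,uu=np.nonzero(q)
            if len(uu)>4:
                b=uu.mean(),vv.mean(); print(c,n,nm,len(uu),np.round(b,1),"ray",ray(c,[b],z).round(4),"cloud med",np.median(C[q],0).round(4),[round((uu.max()+uu.min())/2,1),round((vv.max()+vv.min())/2,1)])
        if n=="large":
            D=m&(C[...,2]>.02)&(np.hypot(C[...,0]-X[0],C[...,1]-X[1])<.024)
            P=C[D];A=np.c_[P[:,:2]-X[:2],np.ones(len(P))];s=np.linalg.lstsq(A,P[:,2],rcond=None)[0]; r=P[:,2]-A@s
            k=abs(r)<.004; s=np.linalg.lstsq(A[k],P[k,2],rcond=None)[0]
            print(" plane slope deg",np.degrees(np.arctan(np.hypot(*s[:2]))),"downhill dir deg",np.degrees(np.arctan2(-s[1],-s[0])),"h",s[2],"rms",r[k].std())
f=np.load("pics/top0.npz");C=cloud("top",f["d"]);hsv=cv2.cvtColor(f["p"],cv2.COLOR_RGB2HSV)
dark=(hsv[...,2]<70)
for n,X,w in(("holder",[.449,.305,0],30),("largeRest",[.556,-.015,0],24)):
    u,v=proj("top",X)[0].astype(int); m=np.zeros((400,640),np.uint8); m[v-w:v+w,u-w:u+w]=1; q=m*dark
    if n!="holder":
        q=q|(m*(np.hypot(C[...,0]-.553,C[...,1]+.015)<.019))
    q=q.astype(np.uint8); cn=max(cv2.findContours(q,cv2.RETR_EXTERNAL,cv2.CHAIN_APPROX_NONE)[0],key=cv2.contourArea)
    W=ray("top",cn[:,0,:],.003)[:,:2]
    if n=="holder": W=W[cv2.convexHull(W.astype(np.float32),returnPoints=False)[:,0]]
    print(n,cv2.minAreaRect((W*1000).astype(np.float32)))
# probe top
q=(C[...,2]>.135)&(C[...,2]<.16)&(abs(C[...,0]-.45)<.03)&(abs(C[...,1]-.31)<.03)
vv,uu=np.nonzero(q);W=ray("top",np.c_[uu,vv],.147)[:,:2];print("probe top",len(uu),W.mean(0),cv2.minAreaRect((W*1000).astype(np.float32)),C[q].mean(0))
t=(C[...,1]>.36)&(C[...,1]<.6)&(C[...,0]>.3)&(C[...,2]>.03); print("tray zmax",np.percentile(C[t][:,2],99),"ymin",C[t][:,1].min(),"x",C[t][:,0].min(),C[t][:,0].max())
E
```

```text
top disc brass 45 [455.5 222.1] ray [[ 0.5325 -0.3164  0.03  ]] cloud med [ 0.5328 -0.3164  0.0303] [np.float64(455.5), np.float64(222.5)]
top disc all 209 [455.3 222.4] ray [[ 0.5319 -0.316   0.03  ]] cloud med [ 0.5327 -0.316   0.0295] [np.float64(455.0), np.float64(222.0)]
top large brass 41 [331.  211.6] ray [[ 0.5534 -0.0156  0.038 ]] cloud med [ 0.5529 -0.0157  0.0374] [np.float64(331.0), np.float64(211.5)]
top large all 192 [330.9 211.2] ray [[ 0.5544 -0.0154  0.038 ]] cloud med [ 0.5548 -0.0155  0.0374] [np.float64(331.0), np.float64(211.5)]
 plane slope deg 26.776656051179526 downhill dir deg 176.70439366643222 h 0.035355095339455106 rms 0.0019507026723302255
scene disc brass 52 [148.2 266.1] ray [[ 0.5334 -0.3168  0.03  ]] cloud med [ 0.5354 -0.3171  0.031 ] [np.float64(148.0), np.float64(266.0)]
scene disc all 228 [148.1 267.3] ray [[ 0.5366 -0.3177  0.03  ]] cloud med [ 0.5372 -0.3177  0.0306] [np.float64(148.0), np.float64(267.5)]
scene large brass 7 [293.1 220.6] ray [[ 0.5537 -0.0154  0.038 ]] cloud med [ 0.5558 -0.0171  0.0405] [np.float64(293.0), np.float64(220.5)]
scene large all 128 [290.7 214.6] ray [[ 0.5314 -0.0097  0.038 ]] cloud med [ 0.4777 -0.0012  0.0177] [np.float64(290.5), np.float64(215.5)]
 plane slope deg 22.28093548582745 downhill dir deg -176.51468132888456 h 0.03742703358205529 rms 0.0013994450034871886
holder ((445.34381103515625, 325.9914245605469), (73.1114501953125, 77.89816284179688), 21.522945404052734)
largeRest ((557.4189453125, -17.110183715820312), (72.01310729980469, 54.52352523803711), 0.6419633626937866)
probe top 130 [0.44695102 0.32047419] ((447.1371765136719, 320.2196044921875), (22.662429809570312, 24.63894271850586), 22.693096160888672) [0.44694618 0.32117711 0.14483516]
tray zmax 0.15070728884030232 ymin 0.4121044794639109 x 0.4824836593721461 0.7707383533575837
```

Run:
```python
from h import *
a=np.radians(22);y=np.array([np.cos(a),np.sin(a),0])
b=np.radians(25);zc=np.array([-np.sin(b),0,np.cos(b)])
for s in(1,-1):
    print(s,manip.inverse_kinematics([.447,.3205,.101],tcp_rot([0,0,1],s*y)),)
    for al in(0,90): 
        ya=np.radians(al);Y=s*np.array([np.cos(ya),np.sin(ya),0]);print(al,manip.inverse_kinematics([.532,-.3165,.123],tcp_rot([0,0,1],Y)),manip.inverse_kinematics(np.array([.5535,-.0155,.038])+.093*zc,tcp_rot(zc,Y)))
s=1 if manip.inverse_kinematics([.447,.3205,.101],tcp_rot([0,0,1],y)) is not None else -1
qs=[(abs(np.array(manip.inverse_kinematics([.447,.3205,.101],tcp_rot([0,0,1],k*y)))[5]),k) for k in(1,-1) if manip.inverse_kinematics([.447,.3205,.101],tcp_rot([0,0,1],k*y)) is not None]
s=min(qs)[1];R=tcp_rot([0,0,1],s*y);print("use",s)
manip.move_ptp([.447,.3205,.21],R)
manip.move_l([.447,.3205,.101],max_speed=.12)
f0=np.array(manip.current_force())
manip.set_gripper(0.0,60)
print(manip.current_time(),manip.current_grip_width(),f0,manip.current_force(),manip.current_ft_torque(),manip.current_ee_pos())
```

```text
1 [ 5.37403556e-01  5.19819206e-01  1.75932181e+00 -4.44089210e-16
  8.62451634e-01  1.53431120e-01]
0 [-6.11867919e-01  5.95891636e-01  1.55532394e+00 -4.44089210e-16
  9.90377076e-01 -6.11867919e-01] [-0.15428862  0.30901403  2.13052261  0.23909439  0.27780147 -0.37028499]
90 [-6.11867919e-01  5.95891636e-01  1.55532394e+00 -4.44089210e-16
  9.90377076e-01 -2.18266425e+00] [-0.15428862  0.30901403  2.13052261  0.23909439  0.27780147 -1.94108131]
-1 None
0 [-6.11867919e-01  5.95891636e-01  1.55532394e+00 -4.44089210e-16
  9.90377076e-01  2.52972473e+00] [-0.15428862  0.30901403  2.13052261  0.23909439  0.27780147  2.77130767]
90 [-6.11867919e-01  5.95891636e-01  1.55532394e+00 -4.44089210e-16
  9.90377076e-01  9.58928407e-01] [-0.15428862  0.30901403  2.13052261  0.23909439  0.27780147  1.20051134]
use 1
5.8333 0.25114951139979225 [0.19340467 0.25099811 0.08158116] [-1.01055322 -0.43927095  4.41235382] [-0.08841661  0.19031478  0.02574849] [0.44709522 0.32055054 0.10125207]
```

Run:
```python
from h import *
p=np.array(manip.current_ee_pos())
manip.move_l([.447,.3205,.225],max_speed=.12)
print(manip.current_time(),manip.current_grip_width(),manip.current_force(),manip.current_ft_torque())
manip.move_ptp([.5325,-.3165,.225],tcp_rot([0,0,1],[1,0,0]))
manip.move_l([.5325,-.3165,.153],max_speed=.12)
o=[]
for c in("top","scene"):
    P,d=manip.grab_frame(c); np.savez(f"pics/{c}1.npz",p=P,d=d)
    u,v=proj(c,[.5325,-.3165,.08])[0].astype(int)
    o.append(cv2.resize(P[v-50:v+50,u-50:u+50,::-1],(400,400),interpolation=cv2.INTER_CUBIC)); print(c,u,v,proj(c,[[.5325,-.3165,.06],[.5325,-.3165,.087]]))
    for n in("tip_end","probe_grip","probe"): print(n,[(np.round(x["at"],4),round(x["confidence"],2)) for x in manip.look_for(c,n)[:2]])
cv2.imwrite("pics/c1.png",np.hstack(o))
print(manip.current_time(),manip.current_grip_width(),manip.current_force(),manip.current_ft_torque(),manip.current_ee_pos())
```

```text
7.0167 0.252460634300299 [ 0.26914307  0.1835856  -1.95469819] [ 0.0394276  -0.00628004 -0.03041078]
top 462 220 [[459.77513002 221.11934494]
 [463.80879452 220.1636358 ]]
tip_end []
probe_grip [(array([ 0.5339, -0.3031,  0.1551]), 0.65)]
probe [(array([ 0.5323, -0.3063,  0.1526]), 0.79)]
scene 142 245 [[144.69384955 253.83800523]
 [141.38624532 242.63697672]]
tip_end [(array([ 0.5376, -0.3097,  0.077 ]), 0.57)]
probe_grip [(array([ 0.5409, -0.3141,  0.1147]), 0.75)]
probe [(array([ 0.5445, -0.3157,  0.1182]), 0.72)]
10.4583 0.253844921340753 [-1.1285275   0.45263073 -1.06848   ] [ 0.01984975  0.00183059 -0.03164061] [ 0.53256073 -0.31656195  0.15328626]
```

View pics/c1.png

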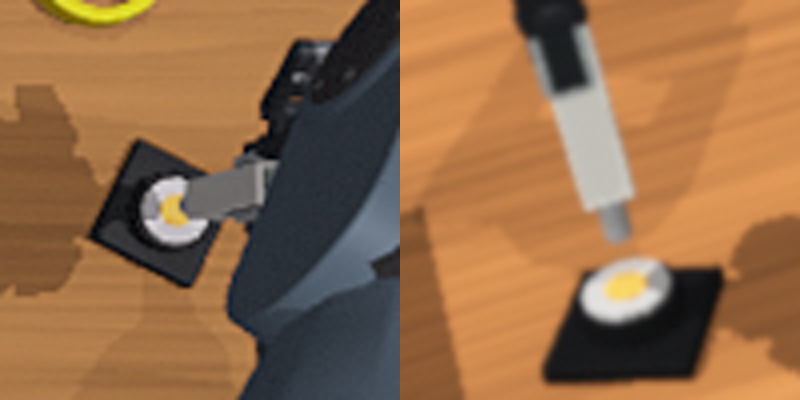

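The probe is held upright above the disc, in the scene crop at (610,200) underside and (618,238) tip. I'll overlay the expected probe outline to measure the offset and tilt.

```bash
cat >> h.py <<'E'
def probe_pts(tcp,R,off,tilt):
    """body (8 corners+) and tip circle pts; off=[along jaw, along tool z, axial], tilt=[about jaw, about tool z]"""
    from scipy.spatial.transform import Rotation as Ro
    T=Ro.from_rotvec(np.array([0,tilt[0],tilt[1]])).as_matrix()
    # tool-frame: x along fingers; grip at x=-.019
    body=np.array([[x,a,b] for x in(.085,-.027) for a,b in((-.011,-.011),(.011,-.011),(.011,.011),(-.011,.011))])
    th=np.linspace(0,2*np.pi,25); tip=np.array([[x,.006*np.cos(t),.006*np.sin(t)] for x in(.085,.112) for t in th])
    f=lambda P:(R@((T@P.T).T+np.array([-.019+off[2],off[0],off[1]])).T).T+tcp
    return f(body),f(tip)
def overlay(c,img,tcp,R,off,tilt,u,v,h,S,sh=(0,0)):
    im=cv2.resize(img[v-h:v+h,u-h:u+h,::-1],(2*h*S,2*h*S),interpolation=cv2.INTER_CUBIC)
    for P in probe_pts(tcp,R,off,tilt):
        q=((proj(c,P)-[u-h,v-h]+np.array(sh)+.5)*S).astype(np.int32); 
        if len(P)==8:
            for k in(q[:4],q[4:]): cv2.polylines(im,[k],True,(0,0,255),1)
            for i in range(4): cv2.line(im,tuple(map(int,q[i])),tuple(map(int,q[i+4])),(0,0,255),1)
        else: cv2.polylines(im,[q[25:]],True,(255,0,255),1)
    return im
E
python3 - <<'E'
from h import *
tcp=np.array([.53256,-.31656,.15329]);R=tcp_rot([0,0,1],[1,0,0])
o=[]
for c,(u,v) in(("top",(462,220)),("scene",(140,235))):
    P=np.load(f"pics/{c}1.npz")["p"]; im=overlay(c,P,tcp,R,[0,0,0],[0,0],u,v,40,5)
    q=((proj(c,[.5325+0,-.3165,.03])-[u-40,v-40]+.5)*5).astype(int)[0]; cv2.drawMarker(im,tuple(map(int,q)),(0,255,0),0,8); o.append(im)
cv2.imwrite("pics/c2.png",np.hstack(o))
E
```

```text
(no output)
```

View pics/c2.png

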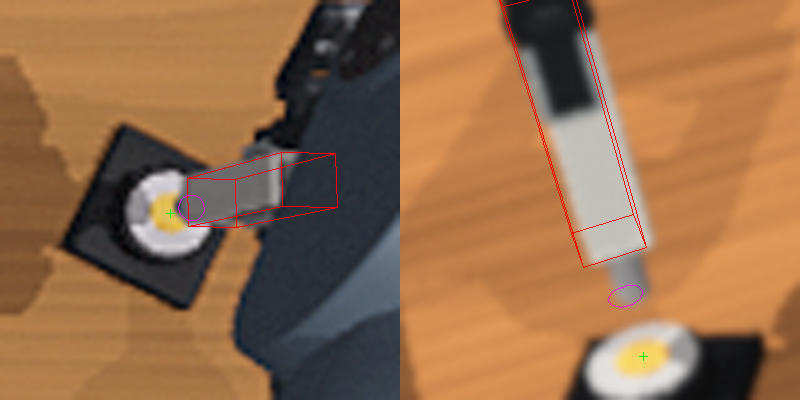

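Run:
```python
from h import *
from scipy.optimize import least_squares
tcp=np.array([.53256,-.31656,.15329]);R=tcp_rot([0,0,1],[1,0,0])
P=np.load("pics/scene1.npz")["p"];s=cv2.cvtColor(P,cv2.COLOR_RGB2HSV)[...,1].astype(float)
def edges(row,lo=110,hi=170):
    u=np.arange(lo,hi);x=s[row,lo:hi]; c=int(np.argmin(abs(u-proj("scene",[.535,-.3145,.087+(242.6-row)*.0024])[0,0])))
    th=(np.median(x[c-2:c+3])+np.median(np.r_[x[:8],x[-8:]]))/2
    l=c
    while x[l]<th:l-=1
    r=c
    while x[r]<th:r+=1
    return u[l]+(x[l]-th)/(x[l]-x[l+1]), u[r]-(x[r]-th)/(x[r]-x[r-1])
rows=list(range(210,244)); E={}
for r in rows:
    try:E[r]=edges(r)
    except Exception as e:pass
def model(off,tilt,r):
    B,_=probe_pts(tcp,R,off,tilt);q=proj("scene",B); L=[]
    for i in range(4):
        a,b=q[i],q[i+4];t=(r-a[1])/(b[1]-a[1])
        if -.05<t<1: L.append(a[0]+t*(b[0]-a[0]))
    return min(L),max(L)
for r in rows[::3]+[244,246,248,250,252]:
    try: print(r,np.round(E.get(r,edges(r)),2),np.round(model([0,0,0],[0,0],r),2) if r<242 else "")
    except Exception as e: print(r,e)
# depth: probe points in scene, model-free axis
for c,box in(("scene",(200,250,120,156)),("top",(195,240,445,490))):
    d=np.load(f"pics/{c}1.npz")["d"];C=cloud(c,d);a,b,e,f=box;Q=C[a:b,e:f].reshape(-1,3)
    Q=Q[(Q[:,2]>.092)&(Q[:,2]<.145)&(np.hypot(Q[:,0]-.5335,Q[:,1]+.3155)<.025)]
    A=np.c_[np.ones(len(Q)),Q[:,2]-.115]
    print(c,len(Q),"axis line x,y at z .115 & slope",np.linalg.lstsq(A,Q[:,:2],rcond=None)[0].round(4).tolist())
```

```text
210 [124.45 141.6 ] [124.31 139.21]
213 [125.46 142.39] [125.24 140.06]
216 [126.57 142.96] [126.16 140.91]
219 [128.25 143.79] [127.08 141.76]
222 [129.79 144.57] [128.   142.61]
225 [130.66 145.45] [128.93 143.46]
228 [131.59 146.44] [129.85 144.31]
231 [132.52 147.27] [130.77 145.16]
234 [133.35 148.19] [131.69 146.  ]
237 [134.28 148.86] [132.62 146.85]
240 [135.31 149.66] [133.54 147.7 ]
243 [136.25 150.21] 
244 [136.61 149.55] 
246 [137.33 147.75] 
248 [141.18 148.13] 
250 [141.77 148.65] 
252 [142.36 149.08] 
scene 338 axis line x,y at z .115 & slope [[0.5442, -0.3139], [-0.0042, -0.0001]]
top 100 axis line x,y at z .115 & slope [[0.5317, -0.3046], [0.0492, 0.0576]]
```

Run:
```python
from h import *
manip.move_l([.5325,-.3165,.127],max_speed=.1)
tcp=np.array(manip.current_ee_pos());R=np.array(manip.current_tcp_rot());o=[]
for c,X in(("top",0),("scene",0)):
    P,d=manip.grab_frame(c);np.savez(f"pics/{c}2.npz",p=P,d=d)
    u,v=proj(c,[.5325,-.3165,.04])[0].astype(int)
    im=cv2.resize(P[v-25:v+25,u-25:u+25,::-1],(400,400),interpolation=cv2.INTER_CUBIC)
    q=((proj(c,[.5325,-.3165,.03])-[u-25,v-25]+.5)*8).astype(int)[0]; cv2.drawMarker(im,tuple(map(int,q)),(0,255,0),0,8);o.append(im);print(c,u,v)
cv2.imwrite("pics/c3.png",np.hstack(o));print(tcp,manip.current_time(),manip.current_force())
```

```text
top 456 221
scene 147 261
[ 0.53237223 -0.316403    0.12669937] 10.9667 [-0.12541886  0.5129535  -2.43225418]
```

View pics/c3.png

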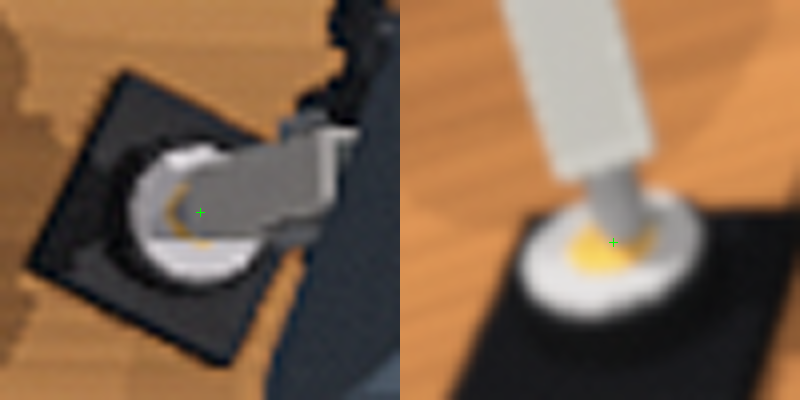

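```bash
cat >> h.py <<'E'
def force(n=10):
    F=[]
    for _ in range(n): F.append(manip.current_force()); manip.dwell(.02)
    return np.mean(F,0),np.std(F,0)
def press(p0,z,f0,maxd,target=6.0,step=.001):
    """advance along -z from p0 until the axial force gain reaches target; log (d,F)"""
    L=[];d=0
    while d<maxd-1e-9:
        F=(force()[0]-f0)@z; L.append((d,F,*((np.array(manip.current_ee_pos())-p0)*1000).round(2))); 
        if F>=target-.4: break
        st=step if F<.7*target else step/2
        d+=st; manip.move_l(p0-d*z,max_speed=.02)
    return d,L
E
python3 - <<'E'
from h import *
z=np.array([0,0,1.]);p0=np.array([.5315,-.3173,.127]);manip.move_l(p0,max_speed=.1)
f0,s=force(15);print(f0,s)
d,L=press(p0,z,f0,.013)
for l in L:print(np.round(l,4))
print(manip.current_time())
E
```

```text
[-0.09415545 -0.18205241 -1.31266387] [0.51883    0.61447996 0.37246477]
[ 0.    -0.098  0.     0.03  -0.02 ]
[ 0.001  -0.1448  0.01   -0.01   -1.    ]
[ 0.002  -0.2408  0.03    0.01   -1.98  ]
[ 0.003  -0.1042  0.03   -0.01   -2.95  ]
[ 0.004   1.4954  0.11   -0.08   -3.85  ]
[ 0.005   2.1608  0.07   -0.06   -4.9   ]
[ 0.006   3.5632  0.07   -0.06   -5.91  ]
[ 0.007   4.3145  0.06   -0.05   -6.92  ]
[ 0.0075  4.6846  0.06   -0.05   -7.43  ]
[ 0.008   5.4808  0.04   -0.01   -7.96  ]
[ 0.0085  6.0054  0.04   -0.03   -8.44  ]
15.8
```

Run:
```python
from h import *
P,d=manip.grab_frame("scene")
u,v=proj("scene",[.5325,-.3165,.04])[0].astype(int)
A=cv2.resize(P[v-25:v+25,u-25:u+25,::-1],(400,400),interpolation=cv2.INTER_CUBIC)
manip.dwell(1.2); print("held F",force()[0],manip.current_time())
manip.move_l([.5315,-.3173,.19],max_speed=.12)
b=np.radians(25);a=np.radians(.6);zc=np.array([-np.sin(b)*np.cos(a),-np.sin(b)*np.sin(a),np.cos(b)])
R=tcp_rot(zc,[np.cos(a),np.sin(a),0]);c0=np.array([.553,-.0160,.038])
manip.move_ptp(c0+(.0935+.045)*zc,R)
manip.move_l(c0+(.0935+.005)*zc,max_speed=.1)
o=[]
for c in("top","scene"):
    P,d=manip.grab_frame(c);np.savez(f"pics/{c}3.npz",p=P,d=d)
    u,v=proj(c,[.5535,-.0155,.042])[0].astype(int);im=cv2.resize(P[v-25:v+25,u-25:u+25,::-1],(400,400),interpolation=cv2.INTER_CUBIC)
    q=((proj(c,[.5535,-.0155,.038])-[u-25,v-25]+.5)*8).astype(int)[0]; cv2.drawMarker(im,tuple(map(int,q)),(0,255,0),0,8);o.append(im)
    print(c,u,v,q,((proj(c,c0+np.array([.001,.0008,0])+.005*zc)-[u-25,v-25]+.5)*8).round())
cv2.imwrite("pics/c4.png",cv2.resize(np.hstack([A]+o),(798,266)));cv2.imwrite("pics/c5.png",np.hstack(o))
print(manip.current_time(),manip.current_ee_pos(),manip.current_grip_width())
```

```text
held F [ 1.51924236 -0.7222631   4.8032234 ] 17.2167
top 331 211 [203 208] [[203. 212.]]
scene 293 219 [204 216] [[202. 199.]]
19.775 [ 0.51154134 -0.0166266   0.12779214] 0.24733982788094097
```

View pics/c4.png

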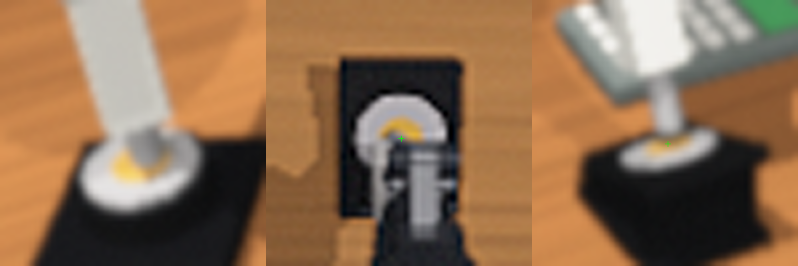

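View pics/c5.png

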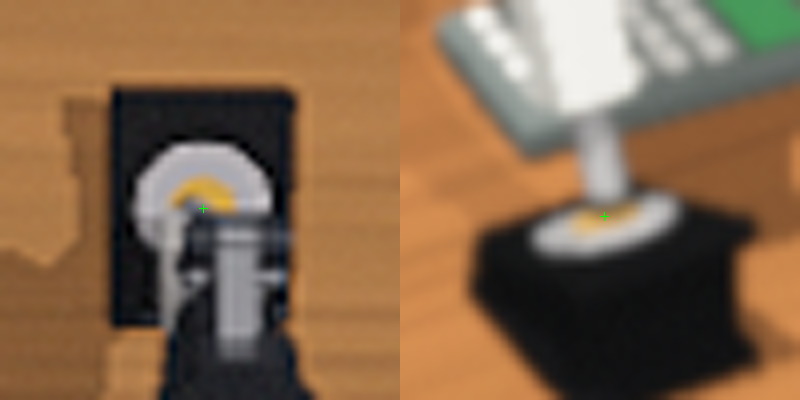

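```bash
cat > fit.py <<'E'
from h import *
from scipy.optimize import least_squares
def sat(c,i):
    p=np.load(f"pics/{c}{i}.npz")["p"].astype(float); p=cv2.GaussianBlur(p,(0,0),.6); return (p.max(2)-p.min(2))/(p.max(2)+20)
def poly(c,X,o,S,n):
    return ((proj(c,X)-o+.5)*S-.5)
def circ(ctr,z,r):
    e1=np.cross(z,[0,1,0.]);e1/=np.linalg.norm(e1);e2=np.cross(z,e1);t=np.linspace(0,2*np.pi,60)
    return ctr+r*(np.outer(np.cos(t),e1)+np.outer(np.sin(t),e2))
def fill(m,q,v): cv2.fillPoly(m,[np.round(q*16).astype(np.int32)],v,shift=4)
def run(idx,ctr,z,tcp,R,L,cams=("top","scene")):
    n,S=24,8
    def render(c,o,off,sh,probe=True,sg=.9):
        m=np.zeros((n*S,n*S),np.float32)
        fill(m,poly(c,circ(ctr,z,.010),o,S,n)+np.array(sh)*S,1.)
        if probe:
            B,_=probe_pts(tcp,R,[off[0],off[1],L-.112+.019-.019],[0,0])
            base=tcp+R@np.array([L-.019,off[0],off[1]])
            T=np.r_[circ(base,z,.006),circ(base+.027*z,z,.006)]
            for Q in(B,T): fill(m,cv2.convexHull(poly(c,Q,o,S,n).astype(np.float32))[:,0],0.)
        m=cv2.GaussianBlur(m,(0,0),sg*S); return m.reshape(n,S,n,S).mean((1,3))
    def mask(c,o,r=.016):
        m=np.zeros((n,n),np.float32);fill(m,poly(c,circ(ctr,z,r),o,1,n),1.);return m>.5
    out={}
    for c in cams:
        o=np.round(proj(c,ctr)[0])-n//2; a=int(o[1]);b=int(o[0])
        s0=sat(c,0)[a:a+n,b:b+n];s1=sat(c,idx)[a:a+n,b:b+n];M=mask(c,o)
        f=lambda x:(x[2]+x[3]*render(c,o,None,x[:2],False)-s0)[M]
        r=least_squares(f,[0,0,.05,.6],diff_step=.02,x_scale=[.5,.5,.1,.3]);x=r.x
        out[c]=(o,x,s1,M); print(c,"brass shift px",x.round(2),"rms",np.sqrt(np.mean(r.fun**2)).round(3))
    def g(p,cs):
        return np.concatenate([((x[2]+x[3]*render(c,o,p,x[:2])-s1)[M]) for c,(o,x,s1,M) in out.items() if c in cs])
    G=np.arange(-7,7.1,1)/1e3
    for cs in [[c] for c in cams]+[list(cams)]:
        V=np.array([[np.sum(g([i,j],cs)**2) for j in G] for i in G]); k=np.unravel_index(V.argmin(),V.shape)
        print(cs,"best off jaw,toolz mm",G[k[0]]*1e3,G[k[1]]*1e3,"cost",V.min().round(3),"at 0:",V[7,7].round(3))
        if len(cs)>1 or 1: print("  row (jaw) min:",V.min(1).round(2).tolist(),"\n  col min:",V.min(0).round(2).tolist())
E
python3 - <<'E'
from fit import *
R=tcp_rot([0,0,1],[1,0,0])
print("DISC");run(2,np.array([.5325,-.3165,.030]),np.array([0,0,1.]),np.array([.53237,-.3164,.1267]),R,.1125)
b=np.radians(25);a=np.radians(.6);zc=np.array([-np.sin(b)*np.cos(a),-np.sin(b)*np.sin(a),np.cos(b)])
print("COIN");run(3,np.array([.5535,-.0155,.038]),zc,np.array([.51154,-.01663,.12779]),tcp_rot(zc,[np.cos(a),np.sin(a),0]),.1125)
print("tool z axis",R[:,2])
E
```

```text
DISC
top brass shift px [ 0.    0.01 -0.01  0.56] rms 0.034
scene brass shift px [0.   0.19 0.04 0.5 ] rms 0.031
['top'] best off jaw,toolz mm 1.0 -2.0 cost 0.167 at 0: 0.502
  row (jaw) min: [0.74, 0.75, 0.75, 0.69, 0.53, 0.42, 0.31, 0.19, 0.17, 0.3, 0.56, 1.01, 1.36, 1.91, 2.38] 
  col min: [1.13, 0.89, 0.76, 0.51, 0.26, 0.17, 0.26, 0.5, 0.95, 1.51, 2.12, 2.85, 3.6, 4.31, 5.0]
['scene'] best off jaw,toolz mm -1.0 -4.0 cost 0.097 at 0: 1.178
  row (jaw) min: [1.25, 0.96, 0.67, 0.45, 0.27, 0.14, 0.1, 0.14, 0.26, 0.44, 0.67, 0.92, 1.17, 1.37, 1.51] 
  col min: [0.54, 0.31, 0.15, 0.1, 0.17, 0.34, 0.59, 0.92, 1.28, 1.61, 1.88, 2.09, 2.25, 2.35, 2.41]
['top', 'scene'] best off jaw,toolz mm 0.0 -3.0 cost 0.544 at 0: 1.679
  row (jaw) min: [2.09, 1.72, 1.41, 1.19, 0.92, 0.73, 0.63, 0.54, 0.65, 0.97, 1.49, 2.04, 2.6, 3.31, 3.92] 
  col min: [1.78, 1.49, 1.17, 0.76, 0.54, 0.64, 1.0, 1.59, 2.45, 3.38, 4.36, 5.34, 6.33, 7.16, 7.94]
COIN
top brass shift px [ 0.   -0.03 -0.    0.59] rms 0.032Traceback (most recent call last):
  File "<stdin>", line 5, in <module>
  File "fit.py", line 29, in run
[... 1418 characters left out ...]
                      ~~~~~~~~^^^
    return self.f(x, *self.args, **self.kwargs)
           ~~~~~~^^^^^^^^^^^^^^^^^^^^^^^^^^^^^^
  File "fit.py", line 28, in <lambda>
    f=lambda x:(x[2]+x[3]*render(c,o,None,x[:2],False)-s0)[M]
                          ~~~~~~^^^^^^^^^^^^^^^^^^^^^^
  File "fit.py", line 15, in render
    fill(m,poly(c,circ(ctr,z,.010),o,S,n)+np.array(sh)*S,1.)
           ~~~~^^^^^^^^^^^^^^^^^^^^^^^^^^
  File "fit.py", line 6, in poly
    return ((proj(c,X)-o+.5)*S-.5)
             ~~~~^^^^^
  File "h.py", line 12, in proj
    k=manip.get_calibration(c);q=(k["R"]@np.atleast_2d(X).T+k["t"][:,None]);q=k["camera_matrix"]@q
ValueError: time passes only in moves, steps and waits
```

```bash
sed -i 's/^from bench import manip/from bench import manip\nimport functools\n@functools.cache\ndef cal(c): return manip.get_calibration(c)/; s/k=manip.get_calibration(c)/k=cal(c)/' h.py
python3 - <<'E'
from fit import *
b=np.radians(25);a=np.radians(.6);zc=np.array([-np.sin(b)*np.cos(a),-np.sin(b)*np.sin(a),np.cos(b)])
run(3,np.array([.5535,-.0155,.038]),zc,np.array([.51154,-.01663,.12779]),tcp_rot(zc,[np.cos(a),np.sin(a),0]),.1125)
print(manip.current_time(),manip.current_tcp_rot(),manip.current_ee_pos())
E
```

```text
top brass shift px [ 0.   -0.03 -0.    0.59] rms 0.032
scene brass shift px [ 0.   -0.21  0.08  0.5 ] rms 0.045
['top'] best off jaw,toolz mm -2.0 -4.0 cost 0.441 at 0: 1.13
  row (jaw) min: [2.78, 2.2, 1.61, 1.07, 0.67, 0.44, 0.44, 0.69, 0.97, 1.35, 1.88, 2.43, 2.96, 3.59, 4.16] 
  col min: [0.64, 0.52, 0.46, 0.44, 0.46, 0.55, 0.69, 0.86, 1.11, 1.41, 1.72, 2.09, 2.36, 2.68, 2.88]
['scene'] best off jaw,toolz mm 7.0 2.0 cost 0.115 at 0: 0.167
  row (jaw) min: [0.17, 0.17, 0.17, 0.17, 0.17, 0.17, 0.17, 0.17, 0.17, 0.17, 0.16, 0.16, 0.14, 0.13, 0.12] 
  col min: [0.17, 0.17, 0.17, 0.17, 0.16, 0.14, 0.13, 0.12, 0.12, 0.12, 0.12, 0.13, 0.14, 0.15, 0.16]
['top', 'scene'] best off jaw,toolz mm -2.0 -4.0 cost 0.608 at 0: 1.297
  row (jaw) min: [2.94, 2.37, 1.78, 1.24, 0.83, 0.61, 0.61, 0.86, 1.13, 1.52, 2.05, 2.59, 3.12, 3.76, 4.33] 
  col min: [0.8, 0.69, 0.63, 0.61, 0.63, 0.72, 0.86, 1.03, 1.28, 1.57, 1.88, 2.25, 2.53, 2.85, 3.05]
19.775 [[ 4.23187882e-01  9.05983819e-01  1.02633229e-02]
 [ 4.22509296e-03  9.35422239e-03 -9.99947322e-01]
 [-9.06032099e-01  4.23208953e-01  1.30727705e-04]] [ 0.51154134 -0.0166266   0.12779214]
```

Run:
```python
from h import *
b=np.radians(25);a=np.radians(.6);zc=np.array([-np.sin(b)*np.cos(a),-np.sin(b)*np.sin(a),np.cos(b)])
p0=np.array([.5538,-.0182,.038])+(.0935+.004)*zc
manip.move_l(p0,max_speed=.05)
f0,s=force(15);print(f0,s)
d,L=press(p0,zc,f0,.014)
for l in L:print(np.round(l,4))
P,_=manip.grab_frame("scene");Q,_=manip.grab_frame("top");np.savez("pics/scene4.npz",p=P);np.savez("pics/top4.npz",p=Q)
o=[]
for c,p in(("scene",P),("top",Q)):
    u,v=proj(c,[.5535,-.0155,.042])[0].astype(int);o.append(cv2.resize(p[v-25:v+25,u-25:u+25,::-1],(400,400),interpolation=cv2.INTER_CUBIC))
cv2.imwrite("pics/c6.png",np.hstack(o))
print(d,manip.current_time(),manip.current_ee_pos(),p0-d*zc,(force(20)[0]-f0)@zc, np.degrees(np.arccos(-np.array(manip.current_tcp_rot())[:,0]@zc)))
```

```text
[-0.00868866  0.1386682  -1.48219094] [0.39842989 0.57393796 0.5115228 ]
[ 0.     -0.0969 -0.02    0.04   -0.    ]
[ 0.001   0.2261  0.42    0.01   -0.91  ]
[ 0.002   0.2086  0.86    0.     -1.79  ]
[ 0.003   0.0229  1.24    0.04   -2.74  ]
[ 0.004  -0.0516  1.69   -0.     -3.61  ]
[ 0.005   1.7865  2.16    0.03   -4.47  ]
[ 0.006   3.1184  2.59    0.02   -5.38  ]
[ 0.007   3.9136  3.      0.04   -6.3   ]
[ 0.008   5.3282  3.41    0.04   -7.19  ]
[ 0.0085  5.1158  3.64    0.02   -7.65  ]
[ 0.009   6.1212  3.82    0.05   -8.12  ]
0.009000000000000001 24.7083 [ 0.51643552 -0.01860381  0.11824984] [ 0.51640033 -0.01859166  0.11820824] 5.817123266552205 0.006760646663344959
```

View pics/c6.png

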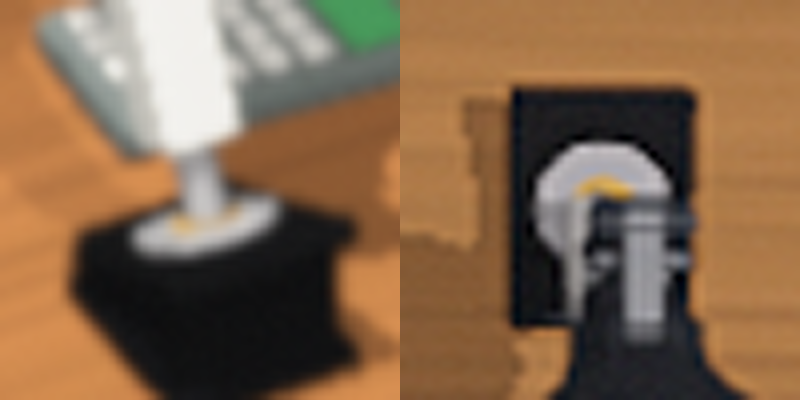

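The tip at scene crop (203,215) sits midway in the brass (172–240). It is pushed in about 4.8 mm at about 6 N, so I'll hold briefly and hand in.

Run:
```python
from h import *
manip.dwell(1.2);print(force(20)[0],manip.current_grip_width(),manip.current_time());manip.sign_off()
```

```text
[-1.60329222 -0.11124194  4.3896554 ] 0.2543292821340973 26.575
the job is handed in; nothing more can be done
```

The job is handed in at about 26.6 s of robot time, with the probe still held on the largest coin's brass middle.

- **Reference disc:** I took the probe straight up out of its holder and held it upright on the disc's brass middle for more than a second. The press was about 6 N, with the tip pushed in about 5 mm.
- **Largest coin:** I then pressed it square to the slope on the coin's brass middle, again at about 6 N, with the tip in about 4.8 mm. The last reading before hand-in was steady and the grip had not changed.

**Checks that disagreed:**
- **Sideways offset:** The two cameras differed by 2–3 mm on where the tip sat in the grip. A later image fit showed the probe about 3 mm to one side of the gripper's centre.
- **Effect on the disc:** That hold was probably about 2.4 mm off centre. The whole 12 mm tip should still have been on the brass, so I did not repeat it.
- **Effect on the coin:** I corrected for the offset there, and the last scene picture shows the tip central in the brass. The scene fit told me little about the coin, and in the top view the gripper partly hid it.
- **Coin slope:** Single-view depth gave 22° and 27°. I used the 25° stated in the task.

The smaller coins were not probed, and the force readings showed no unexpected contact.

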